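# Free the flute: catch first, then clamp handle

### The job

The flute section in the iron bench clamp is ready to come out: open its clamp. First pull the clamp's safety catch all the way out, away from the lever, and leave it out; then swing the lever handle round to its far stop so the jaw lifts, let go, and leave the flute lying in its cradle.

Things in the scene. Friction and masses are not known exactly. Their poses are not given: they have to be found in the camera images.
- clamp: Dark iron bench clamp holding a flute, fixed; base plate 90 x 250 x 12 mm. Origin on the bench under the lever's vertical pivot. The flute lies along its x axis under an iron bridge (34 x 96 mm, top at 92 mm). The shut lever points along its +y at 96 to 106 mm height, the catch beyond its end. Higher than 113 mm are only the two knobs and the jaw screw on the pivot axis (6 mm radius, to 130 mm).
- handle (a joint): Turn of the lever, rad: 0 shut, 1.4 at its far stop. Anticlockwise from above: its knob goes from the clamp's +y side round to its -x side, 90 mm from the pivot. Light friction (2 N at the knob), stays where left; opening lifts the jaw 8 mm off the flute. The catch's fork blocks it until the catch is out by 13 mm: do not force it.
- handle_knob (a point): Middle of the upright dark-wood knob near the lever's end: round, 20 mm diameter, 40 mm tall, from 110 to 150 mm above the bench, this point at 130 mm and 90 mm from the pivot. The lever continues 25 mm past the knob's axis into the catch's fork.
- catch (a joint): Travel of the safety catch in m: 0 engaged (its steel fork straddles the lever's end), 0.026 fully pulled out. It slides level along the clamp's +y axis, away from the pivot, with about 2 N friction, and stays where it is left.
- catch_knob (a point): Middle of the upright steel knob on the sliding catch: round, 16 mm diameter, its wide part from 115 to 145 mm above the bench, this point at 130 mm. It stands at clamp x = 0, y = 165 mm when engaged (75 mm beyond the lever's knob); the catch block below it is 107 mm high.
- flute_mid (a point): Middle of the loose bamboo flute section, on its axis, 42 mm above the bench: 270 mm long, 36 mm diameter, lying along the clamp's x axis in a V cradle.

How it is judged:
By the outcome, as a careful person would: the job done as asked, in the order asked, and still so for the second after the job is handed in, with the robot touching nothing.
It also fails if it takes over 35 s, if anything falls off the work surface, if the arm or the gripper's body presses on something with over 40 N, if the wrist force passes 120 N, or if a joint passes its speed limit or range.

### The arm

A 6-joint arm with a two-finger parallel gripper is mounted at the origin on the work surface. World frame = base frame: x ahead of the robot, y to its left, z up, the work surface at z = 0. Lengths are in m, angles in rad, forces in N, time in s.
With the tool pointing down it reaches from about 0.225 to 0.725 m from the base axis. Payload 3.1 kg.
Tool frame: the origin (TCP) lies midway between the tips of the shut fingers; the grasp point (between the pads) lies 19 mm behind it; y points along the fingers, x is the direction in which the jaws open and shut, and the axes are right-handed (so a half turn about y gives the same grasp; the last joint's range is limited). The gripper opens to 85 mm and grips with 20 to 120 N. Pads are 22 mm wide; open, the fingers measure 114 mm over their backs; the gripper's body (76 mm by 85 mm) begins 54 mm behind the grasp point. The pads swing forward as they close: fully open they stand 13 mm farther back than shut.
Start: joints at [-1.361, 0.048, 0.099, 1.622, 0, 1.443], TCP at [0.174, -0.495, 0.231] pointing down, gripper open.
Joint ranges: [-2.91, 2.91], [-0.99, 1.94], [-1.21, 1.42], [-2.12, 2.29], [-1.49, 1.47], [-3.14, 3.14]. Speed limits (rad/s): [2.79, 2.79, 3.14, 3.14, 3.14, 3.14].

### API

Orientations are given as a unit quaternion [w, x, y, z].
In Python, from station import bot gives the robot as it stands. The module is installed in compiled form; this text tells all that it offers. Calls block until the motion is done:
- bot.move_pose(position, orientation): joint-space move of the TCP to a pose.
- bot.move_linear(position, frame=None, rate=0.15, threshold=None): straight line of the TCP; frame=None keeps the orientation; rate is the mean speed in m/s. With threshold (N) it stops when the force on the tool has changed by that much, and returns True; else False.
- bot.goto_joints(angles): joint-space move.
- bot.set_gripper(opening, force=None): opening from 0.0 (shut) to 1.0 (fully open); force is the grip in N (None keeps the last); returns when the fingers have stopped.
- bot.wait(seconds).
- bot.ik(position, orientation): joint angles nearest the present ones, or None.
- bot.grab_frame(name): name is "scene" or "top" or "wrist"; returns a dict with "image" (420x560x3 uint8, red, green, blue), "vertical_fov" (degrees; the focal length in pixels is half the picture's height over the tangent of half this angle, whatever the lens; pixels are square), "cx", "cy" (the principal point, pixels), "distortion" ([k1, k2, p1, p2, k3] as OpenCV has them; the pictures are not rectified), "view" (4x4, takes a point from world to camera coordinates); the wrist camera has in their place "T_tool_cam" (4x4, takes a point from camera to tool coordinates, whose origin is the TCP and whose axes are the tool frame's). Camera axes: x right, y down, z forward; pixel columns grow to the right and rows downward; lengths in m; the calibration is good to about 2 mm. A picture is of the moment at which its call begins: read the wrist's pose just before it. There is no depth.
A pose or a line that the arm cannot do raises bot.IKError and nothing moves.
- bot.close_job(): hands the job in, once; it reports no verdict.
Readings, each from a call of its own:
- bot.read_time(): time.
- bot.read_q(): joint angles.
- bot.read_qd(): joint speeds.
- bot.read_joint_torque(): joint torques, N m.
- bot.read_tcp_pos(): TCP position.
- bot.read_ee_rot(): TCP orientation.
- bot.read_contact_force(): force on the tool from outside, world axes, zero at the start.
- bot.read_moment(): the same for the moment, N m.
- bot.read_finger_gap(): opening from 0.0 (shut) to 1.0 (fully open).
Only numpy, scipy, OpenCV 4.12 (cv2) and the standard library are available. Lean on these libraries where they do the work, as an engineer would, in place of code of your own. Each camera call takes 0.05 s, during which the arm holds its last target. There are 200 camera calls.

## Working session

There is one attempt and no reset: what is moved stays moved. The work goes in short steps, each a Python script; the robot and the scene stay as the last script left them, time stands still between calls to the robot, and variables do not carry over. Pictures are saved under pics/ and viewed, about 8 in all and at most 12, crops included, and the job is handed in when it is done.

```bash
mkdir -p pics; python3 - <<'E'
from station import bot
import cv2,pickle
d={n:bot.grab_frame(n) for n in("scene","top")}
pickle.dump(d,open("f.pkl","wb"))
for n in d: cv2.imwrite(f"pics/{n}1.png",d[n]["image"][:,:,::-1]); print(n,{k:v for k,v in d[n].items() if k!="image"})
print(bot.read_time(),bot.read_tcp_pos(),bot.read_ee_rot())
E
```

```text
scene {'vertical_fov': 44.934381433842034, 'cx': 284.6368033994754, 'cy': 211.9549558832072, 'distortion': array([-0.12992722,  0.        ,  0.        ,  0.        ,  0.        ]), 'view': array([[ 0.54606387,  0.83738817, -0.02439877, -0.35232376],
       [ 0.445509  , -0.31493625, -0.83805542, -0.14348018],
       [-0.70946176,  0.44676192, -0.54503927,  1.17661888],
       [ 0.        ,  0.        ,  0.        ,  1.        ]])}
top {'vertical_fov': 48.03010377308734, 'cx': 273.6430664573771, 'cy': 220.82730842898445, 'distortion': array([-0.11899076,  0.        ,  0.        ,  0.        ,  0.        ]), 'view': array([[ 0.00315344, -0.99872265,  0.0504294 ,  0.01632529],
       [-0.98493277, -0.01182177, -0.17253311,  0.56418493],
       [ 0.17290889, -0.0491255 , -0.98371195,  0.6792876 ],
       [ 0.        ,  0.        ,  0.        ,  1.        ]])}
0.1 [ 0.17385711 -0.49478863  0.23021687] [ 0.57744719 -0.57642785  0.40939345 -0.40826789]
```

View pics/scene1.png

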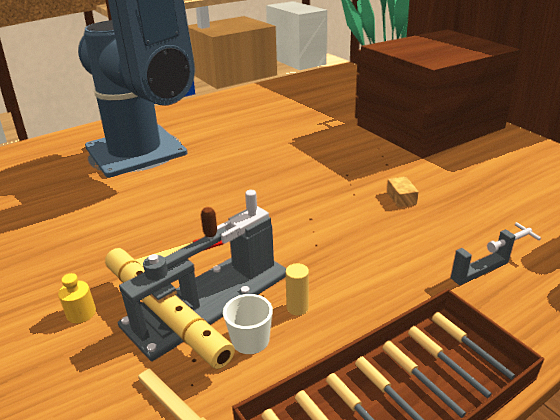

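View pics/top1.png

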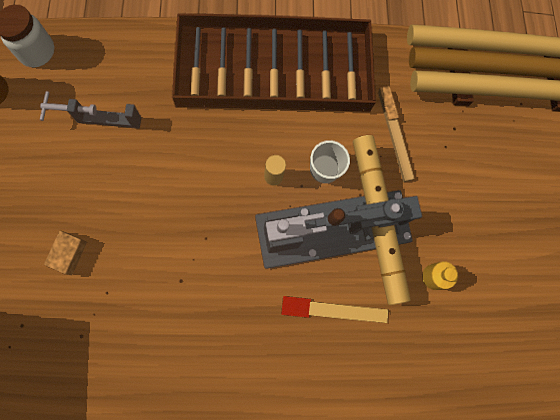

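The scene view shows the screw near (154,262), the handle knob near (208,220) and the catch knob near (251,202). In the top view they are near (395,208), (337,215) and (283,227). I'll zoom in for exact pixels.

```bash
python3 - <<'E'
import cv2,pickle,numpy as np
d=pickle.load(open("f.pkl","rb"))
a=d["scene"]["image"][180:290,120:290];b=d["top"]["image"][180:280,250:430]
a=cv2.resize(a,None,fx=4.4,fy=4.4)[:300];a=cv2.resize(d["scene"]["image"][185:285,130:290],(480,300));b=cv2.resize(b,(540,300))
o=np.zeros((600,540,3),np.uint8);o[:300,:480]=a;o[300:]=b
cv2.imwrite("pics/z.png",o[:,:,::-1])
E
```

```text
(no output)
```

View pics/z.png

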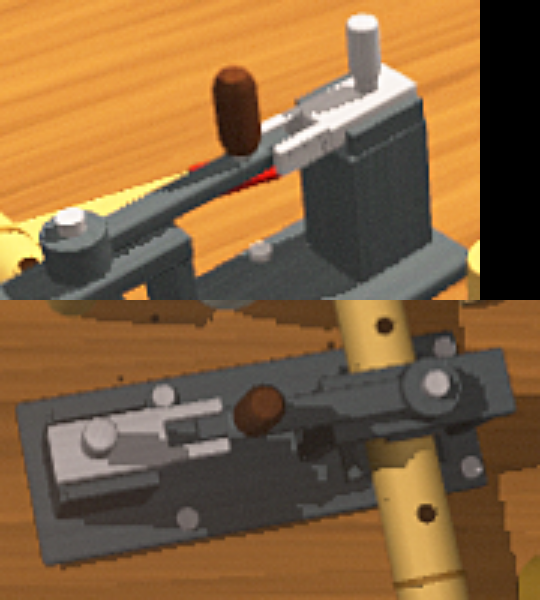

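```bash
cat > h.py <<'E'
import cv2,numpy as np
def K(f):
    h=f["image"].shape[0]; F=h/2/np.tan(np.radians(f["vertical_fov"])/2)
    return np.array([[F,0,f["cx"]],[0,F,f["cy"]],[0,0,1]])
def und(f,p): return cv2.undistortPoints(np.array([[p]],float),K(f),f["distortion"]).ravel()
def tri(fa,pa,fb,pb):
    X=cv2.triangulatePoints(fa["view"][:3],fb["view"][:3],und(fa,pa),und(fb,pb)).ravel(); return X[:3]/X[3]
def plane(f,p,z,V=None):
    V=f["view"] if V is None else V
    R,t=V[:3,:3],V[:3,3]; C=-R.T@t; r=R.T@np.append(und(f,p),1); return C+r*(z-C[2])/r[2]
E
python3 - <<'E'
from h import *; import pickle
d=pickle.load(open("f.pkl","rb"));s,t=d["scene"],d["top"]
P={}
for n,a,b,z in [("catch",(251.3,201.7),(283,225.7),.13),("handle",(209,222),(336.7,217),.13),("screw",(153.3,257.3),(395.7,207.7),.13)]:
    P[n]=X=plane(t,b,z); print(n,tri(s,a,t,b).round(4),plane(s,a,z).round(4),X.round(4))
for a,b in(("screw","handle"),("handle","catch")):
    v=P[b]-P[a]; print(np.linalg.norm(v),np.degrees(np.arctan2(v[1],v[0])))
E
```

```text
catch [0.5434 0.0125 0.1304] [0.5431 0.0134 0.13  ] [0.5431 0.0118 0.13  ]
handle [ 0.5564 -0.0614  0.1314] [ 0.555  -0.0596  0.13  ] [ 0.5562 -0.0627  0.13  ]
screw [ 0.5728 -0.1492  0.1208] [ 0.5855 -0.1515  0.13  ] [ 0.5705 -0.1471  0.13  ]
0.08566315258327621 99.66244136611587
0.0756201818677307 99.92784788938903
```

```bash
cat >> h.py <<'E'
from scipy.spatial.transform import Rotation as Rn
A=np.radians(99.8); U=np.array([np.cos(A),np.sin(A),0])  # clamp +y in world
CATCH=np.array([.5432,.0122,0]); HAND=np.array([.5560,-.0617,0]); PIV=HAND-.09*U
def quat(a):  # tool down, jaws opening along heading a
    c,s=np.cos(a),np.sin(a)
    q=Rn.from_matrix(np.array([[c,0,-s],[s,0,c],[0,-1,0]])).as_quat(); return np.roll(q,1)
E
python3 - <<'E'
from h import *; from station import bot
x=Rn.from_quat(np.roll(bot.read_ee_rot(),-1)).as_matrix();print(x.round(2), bot.read_time())
for k in(A,A-np.pi): print("catch",k,[np.round(bot.ik(list(CATCH+[0,0,z]),list(quat(k))),2) for z in (.115,.25)])
for k in(A-np.pi/2,A+np.pi/2):
  for th in (0,.7,1.4,1.45):
    p=PIV+.09*np.array([np.cos(A+th),np.sin(A+th),0])+[0,0,.114]; q=bot.ik(list(p),list(quat(k+th)));print("hand",round(k,2),th,p.round(3),None if q is None else np.round(q,2))
E
```

```text
[[ 0.33 -0.    0.94]
 [-0.94  0.    0.33]
 [-0.   -1.    0.  ]] 0.1
catch 1.7418385934903409 [array([-0.1 ,  0.1 , -0.08,  1.39,  0.  , -0.27]), array([-0.1 ,  0.1 ,  0.19,  1.66,  0.  , -0.27])]
catch -1.3997540600994522 [array([-0.1 ,  0.1 , -0.08,  1.39,  0.  ,  2.87]), array([-0.1 ,  0.1 ,  0.19,  1.66,  0.  ,  2.87])]
hand 0.17 0 [ 0.556 -0.062  0.114] [-0.23  0.14 -0.03  1.4   0.    1.17]
hand 0.17 0.7 [ 0.502 -0.092  0.114] [-0.31  0.02 -0.17  1.39  0.    0.39]
hand 0.17 1.4 [ 0.481 -0.15   0.114] [-0.44  0.   -0.18  1.39  0.   -0.44]
hand 0.17 1.45 [ 0.481 -0.155  0.114] [-0.44  0.   -0.18  1.39  0.   -0.49]
hand 3.31 0 [ 0.556 -0.062  0.114] [-0.23  0.14 -0.03  1.4   0.   -1.97]
hand 3.31 0.7 [ 0.502 -0.092  0.114] [-0.31  0.02 -0.17  1.39  0.   -2.76]
hand 3.31 1.4 [ 0.481 -0.15   0.114] [-0.44  0.   -0.18  1.39  0.    2.71]
hand 3.31 1.45 [ 0.481 -0.155  0.114] [-0.44  0.   -0.18  1.39  0.    2.65]
```

```bash
python3 - <<'E'
from h import *; from station import bot
q=list(quat(A)); c=CATCH+.001*U
bot.set_gripper(.55)
bot.move_pose(list(c+[0,0,.22]),q)
print(bot.move_linear(list(c+[0,0,.115]),threshold=10), bot.read_tcp_pos(), bot.read_contact_force())
bot.set_gripper(0.,20)
print("gap",bot.read_finger_gap()*85, bot.read_contact_force().round(2))
print(bot.move_linear(list(c+.031*U+[0,0,.115]),rate=.03,threshold=14))
p=bot.read_tcp_pos();print("travel",(p-CATCH)@U, bot.read_contact_force().round(2),bot.read_time())
f=bot.grab_frame("scene")["image"];cv2.imwrite("pics/p.png",cv2.resize(f[140:300,90:310],(660,480))[:,:,::-1])
E
```

```text
False [0.54367888 0.0129323  0.11601582] [ 1.11237188  0.15432748 -0.75668124]
gap 14.77737834266772 [-0.17 -0.37  3.94]
False
travel 0.026481723733147826 [  1.1  -12.67   4.59] 5.2167
```

View pics/p.png

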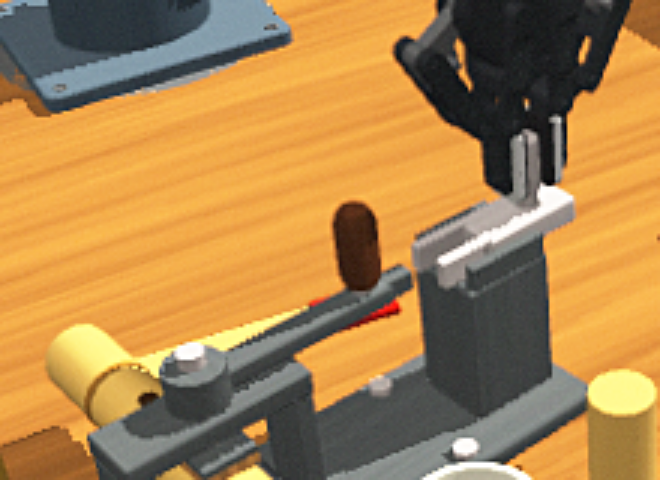

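The catch is fully out: it moved 26.5 mm and then met the stop at 12.7 N. The picture shows the fork clear of the lever tip at about (400,275). Next is the handle.

```bash
python3 - <<'E'
from h import *; from station import bot
bot.set_gripper(.5)
p=bot.read_tcp_pos(); bot.move_linear([p[0],p[1],.22],rate=.2)
def P(th,z): return list(PIV+.09*np.array([np.cos(A+th),np.sin(A+th),0])+[0,0,z])
k=A-np.pi/2; Q=lambda th: list(quat(k+th))
bot.move_pose(P(.02,.22),Q(0))
print(bot.move_linear(P(.02,.115),threshold=10), bot.read_contact_force().round(2))
bot.set_gripper(0.,20); print("gap",bot.read_finger_gap()*85,bot.read_contact_force().round(2))
for th in np.append(np.arange(.2,1.41,.2),1.46):
    hit=bot.move_linear(P(th,.115),frame=Q(min(th,1.4)),rate=.07,threshold=15)
    p=bot.read_tcp_pos()-PIV
    print(round(th,2),hit,"th",np.round(np.arctan2(p[1],p[0])-A,3),"r",np.hypot(p[0],p[1]).round(4),bot.read_contact_force().round(1))
    if hit: break
print(bot.read_time(),bot.read_finger_gap()*85)
f=bot.grab_frame("scene")["image"];cv2.imwrite("pics/q.png",cv2.resize(f[140:300,90:310],(660,480))[:,:,::-1])
E
```

```text
False [ 0.91 -0.86 -0.07]
gap 19.400028136820392 [0.12 0.22 3.89]
0.2 False th 0.198 r 0.0891 [-1.6 -0.3  7.3]
0.4 False th 0.395 r 0.0887 [-0.9 -1.1  6.6]
0.6 False th 0.598 r 0.0883 [-0.1 -1.1  6.7]
0.8 False th 0.799 r 0.0878 [ 0.9 -1.1  6.9]
1.0 False th 1.002 r 0.0875 [ 2.  -0.7  6. ]
1.2 False th 1.206 r 0.0872 [ 2.8 -1.6  5.3]
1.4 False th -4.877 r 0.0871 [ 3.9 -0.9  4.5]
1.46 False th -4.875 r 0.0871 [ 3.7 10.9  8.3]
11.8333 19.22223861934314
```

View pics/q.png

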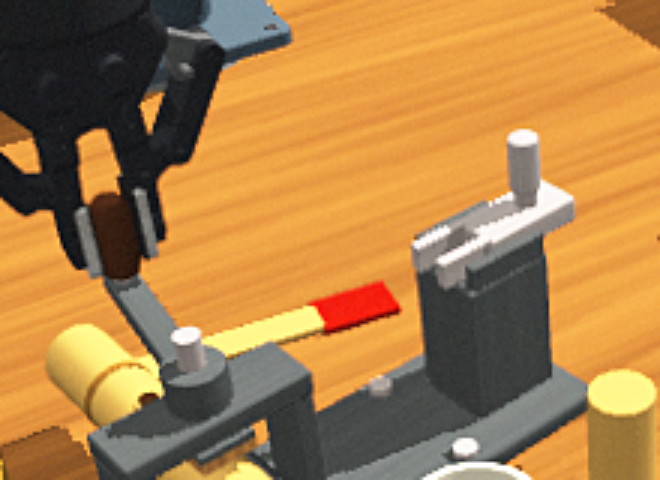

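The handle has reached its far stop, with an 11 N reaction, and the screw has risen. I'll release it, retreat and check.

```bash
python3 - <<'E'
from h import *; from station import bot
bot.set_gripper(.5)
p=bot.read_tcp_pos(); bot.move_linear([p[0],p[1],.24],rate=.15)
bot.goto_joints([-1.361,.048,.099,1.622,0,1.443])
bot.wait(.5)
s,t=bot.grab_frame("scene"),bot.grab_frame("top")
o=np.zeros((560,660,3),np.uint8);o[:280,:385]=cv2.resize(s["image"][140:300,90:310],(385,280));o[280:]=cv2.resize(t["image"][120:320,230:460],(660,560))[:280]
o=np.hstack([cv2.resize(s["image"][140:300,90:310],(385,280)),cv2.resize(t["image"][120:320,230:460],(322,280))])
cv2.imwrite("pics/r.png",o[:,:,::-1])
print(bot.read_time(),bot.read_contact_force().round(2))
E
```

```text
15.4917 [ 0.32  0.46 -0.12]
```

View pics/r.png

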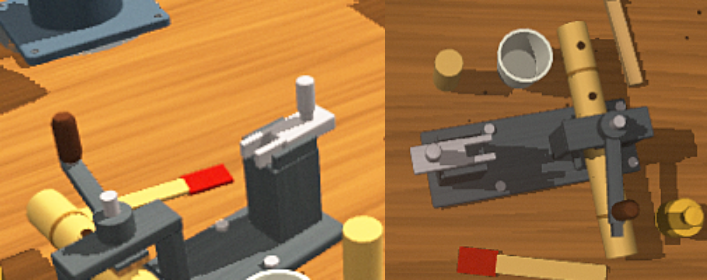

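The picture shows the catch out, with its knob at about (432,152) in the top half. The lever is round at its stop with its knob at about (626,210), and the flute is in its cradle. I'll do one numeric check of both knobs and then hand in.

```bash
python3 - <<'E'
from h import *; from station import bot
t=bot.grab_frame("top")
f=lambda x,y:(230+(x-385)/1.4,120+y/1.4)
k=plane(t,f(626,210),.13);c=plane(t,f(432,152),.13);v=k-PIV
print("handle",np.arctan2(v[1],v[0])%(2*np.pi)-A,np.hypot(v[0],v[1]),"catch",(c-CATCH)@U)
bot.close_job()
E
```

```text
handle 1.4267951304167616 0.0882354300120202 catch 0.026520685873555043
the job is handed in; nothing more can be done
```

The clamp is open and the job is handed in. I pulled the safety catch all the way out first, then swung the lever to its far stop, let go and moved the arm back to its start pose.

- **Catch:** it stopped against its end at 26.5 mm of gripper travel (12.7 N). The last top picture also puts it about 26.5 mm out, and it stayed there.
- **Handle:** it met its far stop with about 11 N. The last picture gives about 1.43 rad, against the stated 1.4, which is within the accuracy of reading it by eye.
- **Jaw and flute:** the jaw screw was visibly higher in the pictures, but I did not measure the 8 mm lift. The flute was still lying in its cradle.
- **Limits:** the clock read 15.5 s just before the last check. The highest tool force among my readings was about 13 N, and the tool reading was back near zero after the retreat.

No check failed. While following the arc, the gripper ran about 3 mm inside the stated 90 mm radius, which is consistent with a small error in my estimate of the pivot position.

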